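# Flip the empty bin's stock marker to red

## Task

The yellow bin has run empty: flip the hinged marker paddle on the stand in front of it right over its pivot, from green to red, until it lies fully down on the other side. Only press and push it gently with the fingertips, never pinching it (its black tail raises the flag when pressed), and do not shift or lift the stand. Leave the other two markers and everything else on the bench as they are.

Things in the scene. Friction and masses are not known exactly. Their poses are not given: they have to be found in the camera images.
- yellow_bin: Yellow, empty: its marker is the one to flip. An open plastic picking bin 150 mm deep (x) by 100 mm wide by 60 mm high, front wall lower, fixed to the bench; origin: centre of its underside, x away from the robot's side. 
- yellow_stand: Marker stand of the yellow bin, loose, 1.2 kg, base 76 (x) by 120 (y) by 10 mm, in front of its bin (140 mm off). Origin: centre of underside; z up, x roughly towards its bin, y to the side where green shows. Uprights at x = +-32 mm (6 mm thick), 68 mm high, carry the pivot. Arms along y at the same x, 54 mm high, end in rest pins (|x| over 21 mm, y +-54 mm); open between.
- yellow_hinge (a point): Middle of the yellow marker's pivot, which runs along the stand's x axis, 60 mm above the stand's origin. The stiff hinge (about 0.025 N m) leaves the paddle wherever it is let go; 1 to 3 N of fingertip push turns it.
- yellow_flag (a joint): Angle of the yellow bin's paddle. 0: flag level on the stand's +y side, green face up, black tail on the -y side; 1.57: flag straight up, tail straight down; 3.14: flag level on the -y side, red face up. Stops at both ends. Pressing the raised tail down lifts the flag. It starts between 0 and 0.3.
- yellow_tip (a point): Middle of the outer edge of the yellow marker's flag; moves with it. Paddle: 4 mm plate, 50 mm wide along the pivot; the flag (one face green, the other red) reaches 60 mm from the pivot, the plain black thumb tail 30 mm to the other side.
- grey_bin: Grey, holds drills. An open plastic picking bin 150 mm deep (x) by 100 mm wide by 60 mm high, front wall lower, fixed to the bench; origin: centre of its underside, x away from the robot's side. 
- grey_stand: Marker stand of the grey bin, loose, 1.2 kg, base 76 (x) by 120 (y) by 10 mm, in front of its bin (140 mm off). Origin: centre of underside; z up, x roughly towards its bin, y to the side where green shows. Uprights at x = +-32 mm (6 mm thick), 68 mm high, carry the pivot. Arms along y at the same x, 54 mm high, end in rest pins (|x| over 21 mm, y +-54 mm); open between.
- grey_hinge (a point): Middle of the grey marker's pivot, which runs along the stand's x axis, 60 mm above the stand's origin. The stiff hinge (about 0.025 N m) leaves the paddle wherever it is let go; 1 to 3 N of fingertip push turns it.
- grey_flag (a joint): Angle of the grey bin's paddle. 0: flag level on the stand's +y side, green face up, black tail on the -y side; 1.57: flag straight up, tail straight down; 3.14: flag level on the -y side, red face up. Stops at both ends. Pressing the raised tail down lifts the flag. It starts between 0 and 0.3 and is to stay.
- grey_tip (a point): Middle of the outer edge of the grey marker's flag; moves with it. Paddle: 4 mm plate, 50 mm wide along the pivot; the flag (one face green, the other red) reaches 60 mm from the pivot, the plain black thumb tail 30 mm to the other side.
- blue_bin: Blue, holds steel bushes. An open plastic picking bin 150 mm deep (x) by 100 mm wide by 60 mm high, front wall lower, fixed to the bench; origin: centre of its underside, x away from the robot's side. 
- blue_stand: Marker stand of the blue bin, loose, 1.2 kg, base 76 (x) by 120 (y) by 10 mm, in front of its bin (140 mm off). Origin: centre of underside; z up, x roughly towards its bin, y to the side where green shows. Uprights at x = +-32 mm (6 mm thick), 68 mm high, carry the pivot. Arms along y at the same x, 54 mm high, end in rest pins (|x| over 21 mm, y +-54 mm); open between.
- blue_hinge (a point): Middle of the blue marker's pivot, which runs along the stand's x axis, 60 mm above the stand's origin. The stiff hinge (about 0.025 N m) leaves the paddle wherever it is let go; 1 to 3 N of fingertip push turns it.
- blue_flag (a joint): Angle of the blue bin's paddle. 0: flag level on the stand's +y side, green face up, black tail on the -y side; 1.57: flag straight up, tail straight down; 3.14: flag level on the -y side, red face up. Stops at both ends. Pressing the raised tail down lifts the flag. It starts between 2.85 and 3.14 (red up) and is to stay.
- blue_tip (a point): Middle of the outer edge of the blue marker's flag; moves with it. Paddle: 4 mm plate, 50 mm wide along the pivot; the flag (one face green, the other red) reaches 60 mm from the pivot, the plain black thumb tail 30 mm to the other side.
- shell_mill: Loose dark steel cutter standing upright, 28 mm diameter, 62 mm high, a bystander; origin: centre of its underside.
- end_mill: Loose brass-coloured cutter standing upright, 28 mm diameter, 62 mm high, a bystander; origin: centre of its underside.
- bushing: Loose steel ring, 60 mm diameter, 35 mm high, a bystander; origin: centre of its underside.
- insert_box: Loose small yellow box 80 by 50 by 28 mm, a bystander; origin: centre of its underside.
- jar: Loose small jar with an orange cap, 48 mm diameter, 60 mm high, a bystander; origin: centre of its underside.

How it is judged:
By the outcome, as a careful person would: the job done as asked, in the order asked, and still so for the second after the job is handed in, with the robot touching nothing.
It also fails if it takes over 40 s, if anything falls off the work surface, if the arm or the gripper's body presses on something with over 40 N, if the wrist force passes 120 N, or if a joint passes its speed limit or range.

## Robot

A 6-joint arm with a two-finger parallel gripper is mounted at the origin on the work surface. World frame = base frame: x ahead of the robot, y to its left, z up, the work surface at z = 0. Lengths are in m, angles in rad, forces in N, time in s.
With the tool pointing down it reaches from about 0.35 to 0.85 m from the base axis. Payload 8.1 kg.
Tool frame: the origin (TCP) lies at the very end of the fingers, on their centre line; the grasp point (between the pads) lies 19 mm behind it; z points along the fingers, y is the line along which they close (so a half turn about z gives the same grasp; the last joint's range is limited). The gripper opens to 93 mm and grips with 3 to 60 N. Pads are 15 mm wide; open, the fingers measure 128 mm over their backs; the gripper's body (75 mm by 188 mm) begins 65 mm behind the grasp point.
Start: joints at [1.113, 0.13, 1.488, -0, 1.523, -0.085], TCP at [0.219, 0.559, 0.219] pointing down, gripper open.
Joint ranges: [-2.96, 2.96], [-0.89, 2.26], [0.02, 2.5], [-1.34, 4.48], [0, 2.73], [-2.66, 2.66]. Speed limits (rad/s): [2.39, 2.39, 2.79, 3.14, 3.14, 3.14].

## Interface

Orientations are given as a rotation vector (axis times angle).
In Python, from plant import monitor, eyes, ticket gives the robot as it stands.
- The arm moves only by the tool arm_command, never from a script. Its argument "deltas" is a list that holds one entry, the list of rows, each a list of 6 numbers: the shift along the world's x, y, z in cm, then the turn, a rotation vector about the world's x, y, z in degrees. In form: [[[tx, ty, tz, rx, ry, rz], ...]]. A call has 1 to 12 rows; each row shifts and turns the commanded pose from where the row before left it; what a row does not reach is not made up. A row lasts 1/12 s, in which the tool goes at most 41.7 mm and 7.16 degrees, less where a joint would pass 70% of its speed; a pose out of reach is approached as far as the arm can. A call is refused whole if a number of a shift passes 4.17 or a number of a turn 7.16, either way. A call with a gripper value outside its range is refused whole. "gripper" is the opening, from -1 (shut) to 1 (fully open), set as the call begins (left out, the last holds). The fingers move at their own pace and stop on an object; "squeeze" is the grip in N (left out, the last holds). Time passes only in rows, so rows that do not move let the fingers close. It gives the time, the measured TCP pose, the force, the opening and the grip force at its end, in the units of the state.
- monitor.read_state(): the state, without advancing time (a new reading comes with each control period).
- eyes.read_camera(name): name is "side" or "top"; returns the picture (480x640x3 uint8, blue, green, red); there is no depth.
- eyes.camera_model(name): a dict with "fx", "fy", "cx", "cy" (pixels), "rvec" (rotation vector, rad) and "tvec" (3), from world to camera coordinates, as OpenCV has them. Camera axes: x right, y down, z forward; pixel columns grow to the right and rows downward; lengths in m; the calibration is good to about 2 mm. A picture is of the moment at which its call begins. camera_model takes no time and is no camera call.
- ticket.close_job(): hands the job in; it is judged then, once.
The state is a dict: "t": time; "q": joint angles; "dq": joint speeds; "joint_torque": joint torques, N m; "tool_pos": TCP position; "orientation": TCP orientation; "force": force on the tool from outside, world axes, zero at the start; "wrist_torque": the same for the moment, N m; "opening": finger opening in m; "gripper_force": force on a finger pad.
Only numpy, scipy, OpenCV 4.12 (cv2) and the standard library are available. Lean on these libraries where they do the work, as an engineer would, in place of code of your own. Each camera call takes 0.05 s, during which the arm holds its last target. There are 200 camera calls.

## Working session

There is one attempt and no reset: what is moved stays moved. The work goes in short steps, Python scripts to look and compute and a tool call to move; the robot and the scene stay as the last step left them, time stands still between calls to the robot, and variables do not carry over. Pictures are saved under pics/ and viewed, at most 10 in all, crops included, and the job is handed in when it is done.

Besides the shell and the picture viewer there is one more tool, called after "Request:" as a command line: name --argument value ..., lists and objects as JSON in quotes. arm_command: Moves the arm, as the interface text tells. Its arguments: {"type":"object","properties":{"deltas":{"type":"array"},"gripper":{"type":"number"},"squeeze":{"type":"number"}},"required":["deltas"]}

```bash
mkdir -p pics; cat > h.py <<'E'
import numpy as np, cv2
from plant import monitor, eyes, ticket
def cam(n):
    m=eyes.camera_model(n); K=np.array([[m['fx'],0,m['cx']],[0,m['fy'],m['cy']],[0,0,1.]])
    R=cv2.Rodrigues(np.array(m['rvec'],float))[0]; return K,R,np.array(m['tvec'],float).ravel()
def ray(n,uv):
    K,R,t=cam(n); d=R.T@np.linalg.inv(K)@np.array([uv[0],uv[1],1.]); return -R.T@t,d/np.linalg.norm(d)
def onz(n,uv,z):
    o,d=ray(n,uv); return o+d*(z-o[2])/d[2]
def proj(n,p):
    K,R,t=cam(n); c=K@(R@np.array(p)+t); return c[:2]/c[2]
def tri(a,b):
    (o1,d1),(o2,d2)=ray('top',a),ray('side',b)
    s=np.linalg.lstsq(np.c_[d1,-d2],o2-o1,rcond=None)[0]; p,q=o1+s[0]*d1,o2+s[1]*d2
    return (p+q)/2,np.linalg.norm(p-q)
E
python3 - <<'E'
from h import *
for n in('top','side'):
    im=eyes.read_camera(n); cv2.imwrite(f'pics/{n}0.png',im)
    o,d=ray(n,(320,240)); print(n,o.round(3),d.round(3))
print(monitor.read_state())
E
```

```text
top [0.287 0.002 1.373] [ 0.23  -0.015 -0.973]
side [-0.172 -0.739  1.05 ] [ 0.534  0.498 -0.683]
{'t': 0.1, 'q': array([ 1.11258052e+00,  1.31105884e-01,  1.48918050e+00,  1.66340688e-05,
        1.52295015e+00, -8.53710701e-02]), 'dq': array([-0.00083436, -0.00098144, -0.00303154, -0.00122159,  0.00179324,
       -0.00068918]), 'joint_torque': array([ 1.62059612e-03, -5.61338317e+01, -4.93098593e+01,  7.71680684e-02,
        2.89108517e-02, -2.64419816e-05]), 'tool_pos': array([0.21829408, 0.55834196, 0.21767467]), 'orientation': array([-5.82193052e-01, -3.08670962e+00,  2.48004413e-03]), 'force': array([0.21232769, 0.02118819, 0.62532134]), 'wrist_torque': array([0.01010187, 0.01253972, 0.06004063]), 'gripper_force': 0.0, 'opening': 0.09255506852175258}
```

View pics/top0.png

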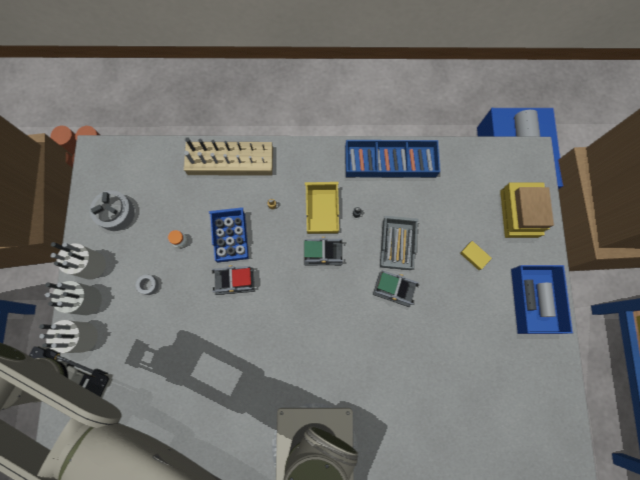

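View pics/side0.png

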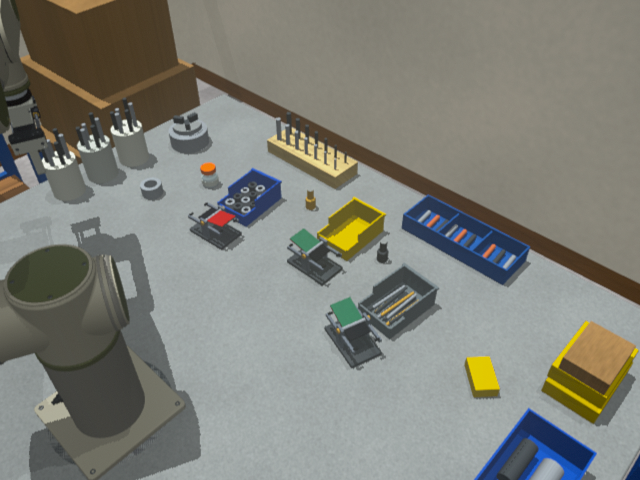

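The pictures show the yellow stand at about top (323,252) and side (315,258). Its green flag is at top (314,251), on the +y side (left in the image). The blue stand is at (235,280) and the grey at (397,288). Next I measure the flag corners in both views.

```bash
python3 - <<'E'
from h import *
crops=[]
boxes={'top':(290,225,70,55),'side':(275,215,80,80)}
for n in boxes:
    im=cv2.imread(f'pics/{n}0.png'); x,y,w,h=boxes[n]
    hsv=cv2.cvtColor(im,cv2.COLOR_BGR2HSV); m=cv2.inRange(hsv,(60,60,40),(95,255,255))
    mm=np.zeros_like(m); mm[y:y+h,x:x+w]=m[y:y+h,x:x+w]
    c=max(cv2.findContours(mm,cv2.RETR_EXTERNAL,cv2.CHAIN_APPROX_NONE)[0],key=cv2.contourArea)
    M=cv2.moments(mm,True); print(n,'centroid',M['m10']/M['m00'],M['m01']/M['m00'],'area',M['m00'])
    print(cv2.boxPoints(cv2.minAreaRect(c)).round(1).tolist(), cv2.approxPolyDP(c,2.5,True).squeeze().tolist())
    a=cv2.resize(im[y:y+h,x:x+w],None,fx=7,fy=7,interpolation=cv2.INTER_CUBIC)[:560,:]
    crops.append(cv2.copyMakeBorder(a,0,560-a.shape[0],0,0,cv2.BORDER_CONSTANT))
o=np.hstack(crops); o=cv2.resize(o,(800,int(o.shape[0]*800/o.shape[1]))); print('scale',800/(7*150)*7); cv2.imwrite('pics/crop0.png',o)
E
```

```text
top centroid 312.8586206896552 248.84137931034482 area 290.0
[[304.0, 241.0], [321.0, 241.0], [321.0, 257.0], [304.0, 257.0]] [[305, 241], [304, 255], [321, 257], [321, 241]]
side centroid 304.4547945205479 239.84931506849315 area 365.0
[[289.79998779296875, 238.3000030517578], [301.20001220703125, 225.1999969482422], [319.1000061035156, 240.89999389648438], [307.70001220703125, 254.0]] [[302, 229], [290, 238], [306, 251], [319, 241]]
scale 5.333333333333333
```

View pics/crop0.png

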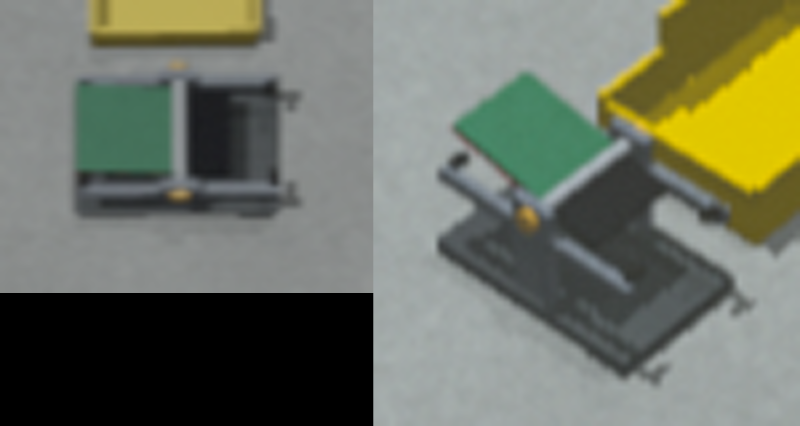

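The crop shows, at 5.33x: green flag corners at top crop (77,83), (172,85), (170,172), (77,172) and pivot ends at (178,65) and (180,195). In the side crop the corners are (527,72), (608,143), (541,195), (455,127) and the near pivot end is (528,217). The flag is slightly raised and the tail sits on the -y side.

```bash
python3 - <<'E'
from h import *
T=lambda u,v:(290+u/5.333-.4,225+v/5.333-.4)
S=lambda u,v:(275+(u-373)/5.333-.4,215+v/5.333-.4)
P={}
for k,a,b in [('tip_far',(77,83),(527,72)),('root_far',(172,85),(608,143)),('root_near',(170,172),(541,195)),('tip_near',(77,172),(455,127)),('pivot_near',(180,195),(528,217))]:
    p,e=tri(T(*a),S(*b)); P[k]=p; print(k,(p*1000).round(1),'gap',round(e*1000,1))
print('pivot near/far from top at z=.06',onz('top',T(180,195),.06),onz('top',T(178,65),.06))
print('base corners side z=.01',[onz('side',S(*c),.01).round(4).tolist() for c in((439,243),(625,372),(734,281))])
d=(P['tip_far']+P['tip_near']-P['root_far']-P['root_near'])/2
print('flag dir',d,'raise',np.degrees(np.arctan2(d[2],np.hypot(d[0],d[1]))),'heading of +y',np.degrees(np.arctan2(d[1],d[0])))
print('width',np.linalg.norm(P['tip_far']-P['tip_near']),'len',np.linalg.norm(d))
E
```

```text
tip_far [592.   29.9  77.3] gap 0.3
root_far [592.2 -22.9  66.3] gap 2.8
root_near [544.1 -23.2  66.8] gap 2.5
tip_near [542.1  28.8  77. ] gap 2.8
pivot_near [530.7 -28.6  66.4] gap 1.7
pivot near/far from top at z=.06 [ 0.53112366 -0.02820959  0.06      ] [ 0.60660399 -0.02732923  0.06      ]
base corners side z=.01 [[0.5313, 0.0304, 0.01], [0.5302, -0.0887, 0.01], [0.6058, -0.0871, 0.01]]
flag dir [-0.00110572  0.05241817  0.01059871] raise 11.428352325521166 heading of +y 91.20842737458781
width 0.049903519400595606 len 0.053490366475429776
```

The measurements agree with the text: pivot at (0.568, -0.0285), height about 62 to 66 mm against the nominal 60, and the stand square to the world axes within about 1°. I'll close the fingers and move above the tail with the closing line along x.

Request:
arm_command --deltas '[[[1.45,-2.5,0,0,0,-2.8],[1.45,-2.5,0,0,0,-2.8],[1.45,-2.5,0,0,0,-2.8],[1.45,-2.5,0,0,0,-2.8],[1.45,-2.5,0,0,0,-2.8],[1.45,-2.5,0,0,0,-2.8],[1.45,-2.5,0,0,0,-2.8],[1.45,-2.5,0,0,0,-2.8],[1.45,-2.5,0,0,0,-2.8],[1.45,-2.5,0,0,0,-2.8],[1.45,-2.5,0,0,0,-2.8],[1.45,-2.5,0,0,0,-2.8]]]' --gripper -1 --squeeze 5

```text
t: 1.1
tool_pos: [0.3927, 0.2574, 0.2183]
orientation: [-1.453, -2.785, 0.001]
force: [0.3, 0.0, 0.0]
opening: 0.0179
gripper_force: 0.0
```

Request:
arm_command --deltas '[[[1.45,-2.5,0,0,0,-2.8],[1.45,-2.5,0,0,0,-2.8],[1.45,-2.5,0,0,0,-2.8],[1.45,-2.5,0,0,0,-2.8],[1.45,-2.5,0,0,0,-2.8],[1.45,-2.5,0,0,0,-2.8],[1.45,-2.5,0,0,0,-2.8],[1.45,-2.5,0,0,0,-2.8],[1.45,-2.5,0,0,0,-2.8],[1.45,-2.5,0,0,0,-2.8],[1.45,-2.5,0,0,0,-2.8],[0,0,0,0,0,0]]]'

```text
t: 2.1
tool_pos: [0.5532, -0.0204, 0.2178]
orientation: [2.145, 2.295, -0.002]
force: [0.7, -0.5, 0.6]
opening: 0.0006
gripper_force: 0.0
```

Request:
arm_command --deltas '[[[0.75,-1.5,0,0,0,-1.6],[0.75,-1.5,0,0,0,-1.6],[0,0,-2,0,0,0],[0,0,-2,0,0,0],[0,0,-2,0,0,0],[0,0,-2,0,0,0],[0,0,-2,0,0,0],[0,0,-2,0,0,0],[0,0,-1,0,0,0],[0,0,0,0,0,0],[0,0,0,0,0,0]]]'

```text
t: 3.02
tool_pos: [0.5667, -0.0461, 0.0885]
orientation: [-2.2, -2.241, 0.001]
force: [-0.9, 0.6, 0.1]
opening: 0.0004
gripper_force: 0.0
```

```bash
python3 - <<'E'
from h import *
a=eyes.read_camera('top')[200:280,270:370]; b=eyes.read_camera('side')[180:300,240:380]
o=np.hstack([cv2.resize(a,(400,320)),cv2.resize(b,(400,343))[:320]]); cv2.imwrite('pics/c1.png',o)
E
```

```text
(no output)
```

View pics/c1.png

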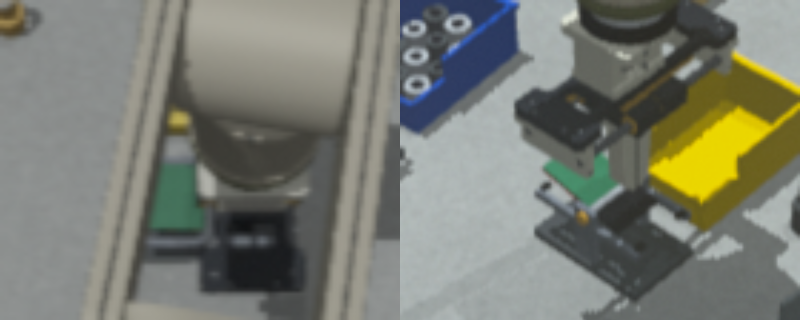

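The picture shows the finger (right half, about (625,180)) above the black tail, between the uprights and clear of the arms. I'll press the tail down slowly.

Request:
arm_command --deltas '[[[0,0,-0.3,0,0,0],[0,0,-0.3,0,0,0],[0,0,-0.3,0,0,0],[0,0,-0.3,0,0,0],[0,0,-0.3,0,0,0],[0,0,-0.3,0,0,0],[0,0,-0.3,0,0,0],[0,0,-0.3,0,0,0],[0,0,-0.3,0,0,0],[0,0,-0.3,0,0,0]]]'

```text
t: 3.95
tool_pos: [0.567, -0.0461, 0.0584]
orientation: [-2.201, -2.241, -0.0]
force: [-1.6, 0.5, 3.2]
opening: 0.0004
gripper_force: 1.6
```

Request:
arm_command --deltas '[[[0,0,-0.3,0,0,0],[0,0,-0.3,0,0,0],[0,0,-0.3,0,0,0],[0,0,-0.3,0,0,0],[0,0,-0.3,0,0,0],[0,0,-0.3,0,0,0],[0,0,0,0,0,0],[0,0,0,0,0,0]]]'

```text
t: 4.62
tool_pos: [0.5665, -0.0461, 0.04]
orientation: [-2.2, -2.241, 0.001]
force: [0.2, -1.2, -0.8]
opening: 0.0004
gripper_force: 0.1
```

```bash
python3 - <<'E'
from h import *
b=eyes.read_camera('side')[180:300,240:380]
cv2.imwrite('pics/c2.png',cv2.resize(b,(700,600)))
E
```

```text
(no output)
```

View pics/c2.png

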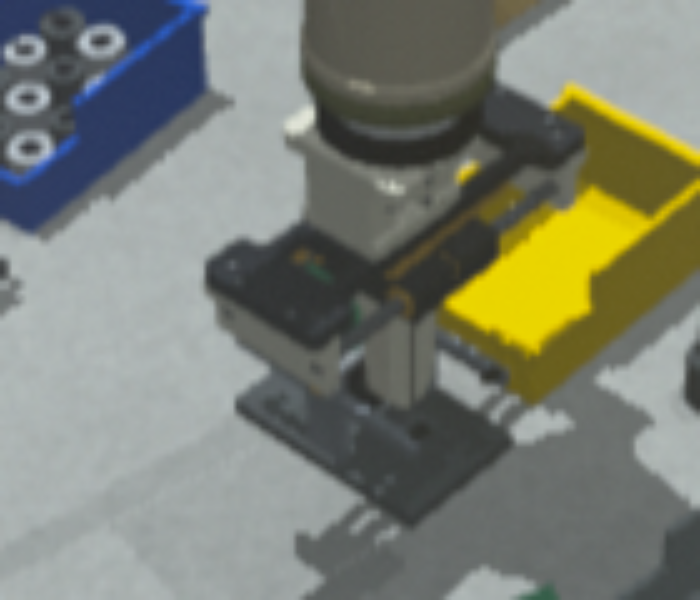

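The hand has pressed the tail down without touching anything else; the finger is at about (405,400), the base is unmoved, and the flag is up behind the gripper. Next I go up and over to the +y side.

Request:
arm_command --deltas '[[[0,0,1.5,0,0,0],[0,0,2.5,0,0,0],[0,0,2.5,0,0,0],[0,0,2.5,0,0,0],[0,0,2.5,0,0,0],[0,2.5,0,0,0,0],[0,2.5,0,0,0,0],[0,2.5,0,0,0,0],[0,3,0,0,0,0],[0,0,0,0,0,0],[0,0,0,0,0,0]]]'

```text
t: 5.58
tool_pos: [0.5668, 0.0602, 0.1556]
orientation: [-2.198, -2.244, 0.0]
force: [-0.1, 0.3, -0.2]
opening: 0.0007
gripper_force: 0.0
```

```bash
python3 - <<'E'
from h import *
b=eyes.read_camera('side')[180:300,240:380]
cv2.imwrite('pics/c3.png',cv2.resize(b,(700,600)))
E
```

```text
(no output)
```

View pics/c3.png

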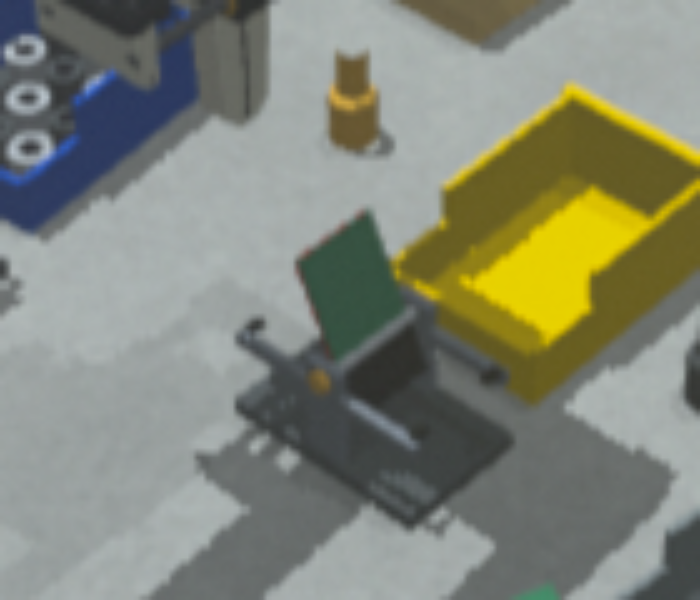

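The flag stands at about 60°, with its tip at picture (335,235), and the stand has not moved. I'll descend on the red side and push towards -y.

Request:
arm_command --deltas '[[[0,0,-2.2,0,0,0],[0,0,-2.2,0,0,0],[0,0,-2.1,0,0,0],[0,-0.6,0,0,0,0],[0,-0.6,0,0,0,0],[0,-0.6,0,0,0,0],[0,-0.6,0,0,0,0],[0,-0.6,0,0,0,0],[0,-0.6,0,0,0,0],[0,-0.6,0,0,0,0],[0,-0.6,0,0,0,0]]]'

```text
t: 6.55
tool_pos: [0.5673, 0.0101, 0.0911]
orientation: [2.201, 2.241, 0.001]
force: [-0.7, 0.1, 0.1]
opening: 0.0004
gripper_force: 0.0
```

Request:
arm_command --deltas '[[[0,-0.4,0,0,0,0],[0,-0.4,0,0,0,0],[0,-0.4,0,0,0,0],[0,-0.4,0,0,0,0],[0,-0.4,0,0,0,0],[0,-0.4,0,0,0,0],[0,-0.4,0,0,0,0],[0,-0.4,0,0,0,0],[0,-0.4,0,0,0,0]]]'

```text
t: 7.3
tool_pos: [0.5669, -0.0255, 0.0905]
orientation: [-2.201, -2.241, 0.0]
force: [-0.5, 1.4, -0.2]
opening: 0.0001
gripper_force: 0.4
```

Pushing at about 1.4 N, as expected.

Request:
arm_command --deltas '[[[0,-0.4,0,0,0,0],[0,-0.4,0,0,0,0],[0,-0.4,0,0,0,0],[0,-0.4,0,0,0,0],[0,-0.4,0,0,0,0],[0,-0.4,0,0,0,0],[0,-0.4,0,0,0,0],[0,-0.4,0,0,0,0],[0,-0.4,0,0,0,0],[0,0,0,0,0,0]]]'

```text
t: 8.13
tool_pos: [0.567, -0.0621, 0.0907]
orientation: [2.202, 2.241, -0.0]
force: [0.3, 0.8, 0.7]
opening: 0.0006
gripper_force: 0.0
```

```bash
python3 - <<'E'
from h import *
b=eyes.read_camera('side')[180:300,240:380]
cv2.imwrite('pics/c4.png',cv2.resize(b,(700,600)))
E
```

```text
(no output)
```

View pics/c4.png

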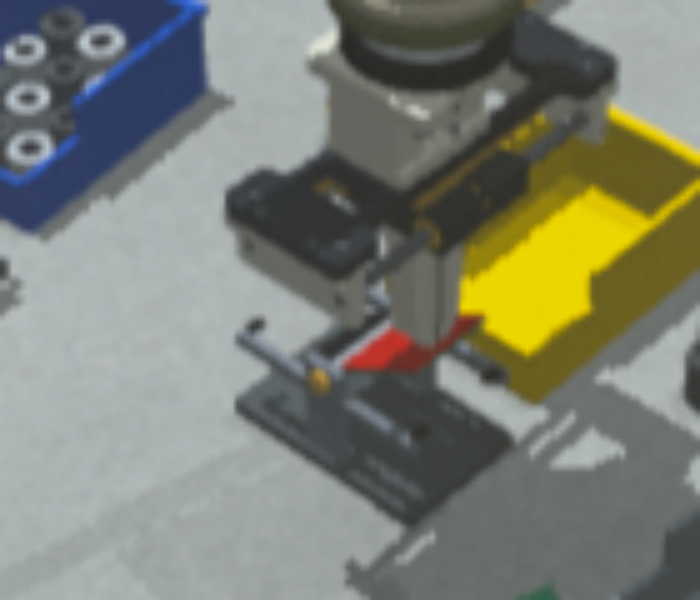

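The flag is now well past vertical at about 145°, red face up at (410,345) under the finger. I'll press it down slowly, moving slightly outward.

Request:
arm_command --deltas '[[[0,-0.1,-0.3,0,0,0],[0,-0.1,-0.3,0,0,0],[0,-0.1,-0.3,0,0,0],[0,-0.1,-0.3,0,0,0],[0,-0.1,-0.3,0,0,0],[0,-0.1,-0.3,0,0,0],[0,-0.1,-0.3,0,0,0],[0,0,-0.2,0,0,0],[0,0,-0.1,0,0,0],[0,0,0,0,0,0]]]'

```text
t: 9.02
tool_pos: [0.5668, -0.0682, 0.0662]
orientation: [-2.201, -2.241, 0.001]
force: [-0.3, 0.6, 0.0]
opening: 0.0006
gripper_force: 0.0
```

Request:
arm_command --deltas '[[[0,0,-0.1,0,0,0],[0,0,-0.1,0,0,0],[0,0,0,0,0,0]]]'

```text
t: 9.27
tool_pos: [0.567, -0.0682, 0.0646]
orientation: [2.201, 2.242, 0.0]
force: [-0.1, -0.4, -1.0]
opening: 0.0004
gripper_force: 0.0
```

Request:
arm_command --deltas '[[[0,0,-0.1,0,0,0],[0,0,-0.05,0,0,0],[0,0,-0.05,0,0,0]]]'

```text
t: 9.52
tool_pos: [0.5671, -0.0682, 0.0626]
orientation: [2.201, 2.241, 0.0]
force: [-0.8, -0.8, 0.1]
opening: 0.0007
gripper_force: 0.2
```

Request:
arm_command --deltas '[[[0,0,-0.05,0,0,0],[0,0,-0.05,0,0,0]]]'

```text
t: 9.68
tool_pos: [0.5672, -0.0682, 0.0621]
orientation: [2.201, 2.241, 0.0]
force: [-2.6, 0.5, 7.5]
opening: 0.0005
gripper_force: 3.9
```

7.5 N at z = 62.1 mm is exactly the lying plate's upper face, so it is on its stop. I'll lift off and check.

Request:
arm_command --deltas '[[[0,0,0.3,0,0,0],[0,0,1,0,0,0],[0,0,3,0,0,0],[0,0,4,0,0,0],[0,0,4,0,0,0],[-2,4,2,0,0,0],[-2,4,0,0,0,0],[-2,4,0,0,0,0],[-2,4,0,0,0,0],[-2,4,0,0,0,0],[0,4,0,0,0,0],[0,4,0,0,0,0]]]'

```text
t: 10.68
tool_pos: [0.4745, 0.1966, 0.2029]
orientation: [2.201, 2.241, 0.002]
force: [0.1, -1.1, -1.2]
opening: 0.0005
gripper_force: 0.0
```

Request:
arm_command --deltas '[[[0,4,0,0,0,0],[0,4,0,0,0,0],[-2,4,0,0,0,0],[-2,4,0,0,0,0],[-2,4,0,0,0,0],[0,0,0,0,0,0],[0,0,0,0,0,0]]]'

```text
t: 11.27
tool_pos: [0.4182, 0.3886, 0.2022]
orientation: [-2.196, -2.246, -0.0]
force: [0.3, -0.8, -0.3]
opening: 0.0005
gripper_force: 0.0
```

```bash
python3 - <<'E'
from h import *
t=eyes.read_camera('top'); s=eyes.read_camera('side')
cv2.imwrite('pics/t9.png',t); cv2.imwrite('pics/s9.png',s)
a=cv2.resize(t[225:280,290:360],(400,314)); b=cv2.resize(s[215:295,275:355],(400,400))
o=np.zeros((600,800,3),np.uint8); o[:314,:400]=a; o[:400,400:]=b
o[400:600,400:]=cv2.resize(s[160:370,180:500],(400,262))[:200]; o[400:600,:400]=cv2.resize(t[180:320,200:480],(400,200))
cv2.imwrite('pics/c9.png',o)
for n,i in(('top',t),('side',s)):
    d=cv2.absdiff(i,cv2.imread(f'pics/{n}0.png')).max(2)>60
    k,_,st,_=cv2.connectedComponentsWithStats(d.astype(np.uint8)); print(n,[r.tolist() for r in st[1:] if r[4]>25])
E
```

```text
top [[114, 231, 78, 102, 1677], [325, 241, 19, 17, 300], [313, 242, 9, 15, 108], [74, 250, 43, 29, 729], [74, 255, 11, 5, 30], [58, 263, 21, 21, 98], [111, 277, 33, 26, 449], [140, 280, 7, 10, 43], [52, 283, 15, 7, 54], [79, 283, 15, 10, 54], [64, 286, 13, 11, 65], [73, 298, 11, 8, 48], [133, 304, 28, 25, 353], [75, 309, 8, 6, 29], [85, 312, 64, 77, 907], [75, 321, 21, 30, 134], [82, 322, 19, 27, 126], [177, 333, 10, 14, 56], [174, 340, 8, 12, 40], [128, 347, 37, 22, 324], [40, 348, 182, 132, 4774], [196, 361, 29, 32, 269], [0, 363, 42, 29, 176], [154, 362, 51, 33, 569], [0, 372, 26, 16, 110], [225, 407, 60, 73, 982], [277, 409, 35, 30, 676], [32, 427, 61, 53, 568], [307, 437, 15, 8, 37], [344, 443, 11, 9, 32], [0, 456, 30, 24, 272]]
side [[0, 0, 121, 57, 3257], [21, 55, 55, 35, 390], [113, 94, 10, 10, 46], [8, 105, 15, 5, 27], [29, 108, 17, 31, 186], [22, 114, 8, 11, 49], [110, 120, 20, 20, 177], [131, 120, 11, 15, 93], [3, 125, 10, 16, 67], [141, 124, 21, 32, 259], [10, 133, 10, 10, 57], [23, 140, 17, 18, 150], [208, 211, 26, 15, 210], [71, 217, 29, 34, 456], [290, 229, 29, 22, 302], [179, 240, 58, 57, 793], [309, 243, 31, 23, 368], [233, 244, 8, 15, 42], [169, 246, 12, 10, 28], [0, 252, 14, 27, 182], [95, 252, 33, 46, 353], [124, 255, 34, 124, 2110], [119, 271, 13, 29, 187], [160, 293, 63, 93, 2366], [199, 297, 12, 8, 30], [220, 298, 7, 10, 31], [0, 340, 34, 25, 566], [37, 392, 33, 31, 499], [161, 404, 48, 73, 561], [29, 455, 58, 25, 896], [79, 465, 27, 14, 180], [101, 471, 49, 9, 293]]
```

View pics/c9.png

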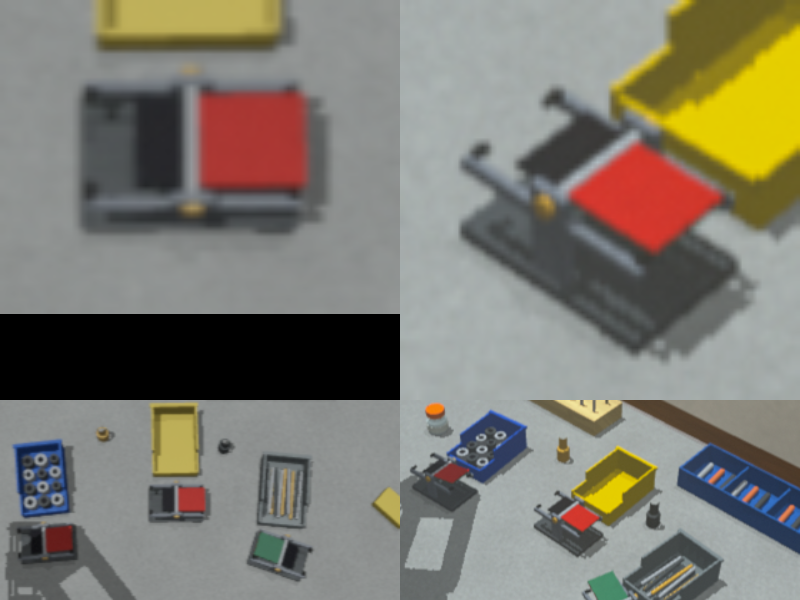

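The red flag lies level on the -y side, at top crop (252,142) and side crop (645,195). The stand, the grey marker and the bystanders are unchanged, and the blue marker only has the arm's shadow on it.

```bash
python3 -c "
from plant import ticket; print(ticket.close_job())"
```

```text
the job is handed in; nothing more can be done
None
```

The yellow marker is flipped fully over to red and lies on its stop; its stand, the other two markers and the rest of the bench look unmoved in the final pictures, and the job was handed in at about 11 s.

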